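Refit the hand press's return spring with the spring puller

ROBOT

A 7-joint arm with a two-finger parallel gripper is mounted at the origin on the work surface. World frame = base frame: x ahead of the robot, y to its left, z up, the work surface at z = 0. Lengths are in m, angles in rad, forces in N, time in s.
With the tool pointing down it reaches from about 0.4 to 0.85 m from the base axis. Payload 10.4 kg.
Tool frame: the origin (TCP) lies midway between the tips of the shut fingers; the grasp point (between the pads) lies 19 mm behind it (manip.hold_point_z is the distance from the TCP to the grasp point, in m); z points along the fingers, y is the line along which they close (so a half turn about z gives the same grasp; the last joint's range is limited). The gripper opens to 85 mm and grips with 20 to 120 N. Pads are 22 mm wide; open, the fingers measure 114 mm over their backs; the gripper's body (76 mm by 85 mm) begins 54 mm behind the grasp point. The pads swing forward as they close: fully open they stand 13 mm farther back than shut.
Start: joints at [1.216, 0.332, -0.065, 1.46, 0.022, 1.35, -0.088], TCP at [0.204, -0.591, 0.231] pointing down, gripper open.
Joint ranges: [-2.6, 2.6], [-0.5, 2.12], [-1.47, 1.34], [0.16, 2.42], [-1.27, 4.41], [0.06, 2.06], [-2.6, 2.6]. Speed limits (rad/s): [2.22, 2.22, 2.79, 2.79, 3.14, 3.14, 3.14].

INTERFACE

Orientations are given as a unit quaternion [x, y, z, w].
In Python, from workcell import manip, eyes, job gives the robot as it stands.
- The arm moves only by the shell command python3 -m crank 'ROWS' [FORCE]. ROWS is JSON, a list that holds one entry, the list of rows, each a list of 7 numbers: the finger opening in cm, from 0 to 8.54, then the shift along the world's x, y, z in cm, then the turn, a rotation vector about the world's x, y, z in degrees. In form: [[[hand, x, y, z, ax, ay, az], ...]]. A call has 1 to 20 rows; each row shifts and turns the commanded pose from where the row before left it; what a row does not reach is not made up. A row lasts 1/8 s, in which the tool goes at most 62.5 mm and 10.7 degrees, less where a joint would pass 70% of its speed; a pose out of reach is approached as far as the arm can. A call with a gripper value outside its range is refused whole. The fingers move at their own pace and stop on an object; FORCE is the grip in N (left out, the last holds). Time passes only in rows, so rows that do not move let the fingers close. It gives the time, the measured TCP pose, the force, the opening and the grip force at its end, in the units of the state.
- manip.get_obs(): the state, without advancing time (a new reading comes with each control period).
- eyes.camera(name): name is "scene" or "top"; returns (picture, depth): 420x560x3 uint8, red, green, blue; 420x560 float32, m along the optical axis (not along the pixel's ray), 0 where there is no reading.
- eyes.camera_params(name): a dict with "fx", "fy", "cx", "cy" (pixels), "dist" ([k1, k2, p1, p2, k3] as OpenCV has them; the pictures are not rectified), "world_from_camera" (4x4, takes a point from camera to world coordinates). Camera axes: x right, y down, z forward; pixel columns grow to the right and rows downward; lengths in m; the calibration is good to about 2 mm. A picture is of the moment at which its call begins. camera_params takes no time and is no camera call.
- job.hand_in(): hands the job in; it is judged then, once.
The state is a dict: "clock": time; "joint_pos": joint angles; "joint_velocities": joint speeds; "tau": joint torques, N m; "position": TCP position; "ee_rot": TCP orientation; "ft_force": force on the tool from outside, world axes, zero at the start; "torque": the same for the moment, N m; "grip_width": opening from 0.0 (shut) to 1.0 (fully open); "grasp_force": force on a finger pad.
Only numpy, scipy, OpenCV 4.12 (cv2) and the standard library are available. Lean on these libraries where they do the work, as an engineer would, in place of code of your own. Each camera call takes 0.05 s, during which the arm holds its last target. There are 200 camera calls.

TASK

The return spring of the bench hand press has come off its anchor post. Take the spring puller from among the hand tools, hook the wire loop at the spring's free end, draw it out and ease it over the post until it is well down and the spring alone holds it; the wire spreads at 12 N, so never pull or push on the spring, nor let it snap against the post, with more than that, and keep your fingers off the spring. Then lay the puller back down on the bench, not dropping it, without knocking the press or its lever and leaving everything else on the bench where it is.

Things in the scene. Friction and masses are not known exactly. Their poses are not given: they have to be found in the camera images.
- puller_grip (a point): Spring puller, middle of its flat-sided beech handle (18 mm above the bench; all sizes in mm). x to the hook, z up. Handle 96 long, 24 wide (30 at the butt, 28 at the brass ferrule), 36 high. Steel shaft 6 thick, axis 8 above this point, from 46 to 135 ahead. It lies in any of the three hand-tool places, two right of the press and one left, hook towards +y, up to 0.35 rad either way.
- puller_hook (a point): Crook of the puller's hook, where the spring's wire sits when pulled: 131 ahead of and 6 below puller_grip. The hook, 4.4 thick, goes straight down from the shaft at 135 ahead, to 16 below puller_grip (2 above the bench when lying), then turns back: its lip sticks out 6.5 from the upright part towards the handle. Lip 5 below this point, shaft 11 above; the hook is 13 long along the shaft.
- loop_bar (a point): Middle of the straight end bar of the spring's wire loop, at the wire's centre; x outward along the spring, z up. Flat, level D of 3 mm wire: bar 24 long inside, sides straight for 24 behind it, then tapering to the coil (22 across) that begins 49 behind. The bar is 14 above the press's arm. Slack, it lies swung up to 0.3 rad aside; a hook off-centre in the loop leaves the post room beside it.
- spring_hook (a joint): Stretch of the spring in m, 0 when slack (it needs 2 N before it begins to stretch, then 0.23 N more per mm); 0.028 with the loop on the post, where it pulls with 8.5 N. 12 N is reached at 0.043.
- post_top (a point): Top centre of the upright anchor post at the rear of the press's arm: neck 6 thick, 10 high, on a shoulder 9 across and 11 high. x points to the press's rear, away from the spring's fixed end (160 ahead, at -x), z up. With the loop down on it the bar's centre is 4.5 behind the post's axis (+x) and 7 below its top. The arm (60 wide) ends 18 behind the post; behind that is free air.
- anchor: The anchor post itself, origin at its foot on the arm, axes as post_top.
- spring: The whole return spring, origin at its fixed end on the press's crank pin, 14 above the arm's top, 136 from the bar when slack. It swivels there sideways, and upwards by up to 0.6 rad; it cannot go below level and sinks back to level by its weight.
- press: The bench hand press, bolted down; origin under the middle of its base plate (270 along x, 120 along y, 18 thick); x to its rear, which points to the bench's -y side up to 0.3 rad either way. Column at the rear, arm 60 wide from 115 ahead to 118 behind, its flat top 165 above the bench; the ram, 92 ahead, rises to 203.
- frame: The painted casting of the press (column, arm, ram housing), origin as the press.
- lever_tip (a point): Top end of the press's upright hand lever (grip 25 thick), about 336 above the bench, at the head end on the robot's side of the press.
- lever (a joint): Turn of the hand lever in rad: 0 is its upper rest, where it stays by itself; it grows as the lever is pulled down towards the front.
- puller: The spring puller as a whole, 0.08 to 0.15 kg, origin under the middle of its handle. It lies flat by itself with the hook downwards.
- awl_mid (a point): Bystander: scratch awl with a like handle, 30 high, and a straight pointed shaft without a hook, 200 long in all; middle of the handle, x to the point.
- wheel_mid (a point): Bystander: stitch-marking wheel with a like handle, 30 high, and a 22 wheel at its end; middle of the handle, x to the wheel.
- tin: Bystander: low round tin, 48 across, 28 high; origin under its centre.
- wax: Bystander: block of beeswax 60 x 40 x 25; origin under its centre.
- paint: Bystander: small bottle of edge paint, 42 across, 95 high; origin under its centre.
- maul: Bystander: maul standing on its head, 62 across, handle up to 225 high; origin under its centre.
- buckles: Bystander: open wooden box of buckles, 90 x 70 x 30; origin under its centre.
Things that resemble listed ones, but are neither listed nor needed, are in the scene too. Leave any orange look-alike of the puller alone.

How it is judged:
On the way, in this order (a step that is already met when the one before it is completed fails the run):
1. the puller is held up off the bench (contact force between the fingers and puller above 1 N and height (world z) of puller_grip above 0.08 m), for 0.2 s.
2. the held puller stretches the spring by its loop (contact force between the fingers and puller above 1 N and contact force between puller and spring above 3 N and value of joint spring_hook above 0.01 m), for 0.2 s.
3. the loop is on the post and the puller is off the spring (x of loop_bar in the frame of post_top between 0.001 and 0.009 m and y of loop_bar in the frame of post_top between -0.011 and 0.011 m and z of loop_bar in the frame of post_top below -0.003 m and value of joint spring_hook above 0.022 m and contact force between spring and anchor above 4 N and contact force between puller and spring below 0.5 N), for 0.2 s.
At the end, for the whole second after the job is handed in: Loop round the post: bar 1-9 mm behind its axis, within 11 mm sideways, 3 mm or more below its top, spring stretched over 22 mm, pulling over 4 N, puller off it. Puller released, still, flat on the bench (handle middle under 30 mm); lever within 0.12 rad of rest; bystanders within 30 mm of start (all of step 3 and height (world z) of puller_grip below 0.03 m and linear speed of puller below 0.02 m/s and contact force between the fingers and puller below 0.1 N and value of joint lever below 0.12 rad and distance of each of awl_mid, wheel_mid, tin, wax, paint, maul, buckles from where it was at the start of the episode below 0.03 m); the robot touches nothing.
It fails at once if the spring is pulled, pressed or snapped against the post with more than 12 N (contact force between puller and spring above 12 N or contact force between spring and anchor above 12 N).
It fails at once if the fingers touch the spring (contact force between the fingers and spring above 0.5 N).
It fails at once if the press is knocked with more than 12 N or its lever moved by more than 0.12 rad (contact force between puller and frame above 12 N or contact force between puller and anchor above 12 N or contact force between any of the arm, the fingers and press above 12 N or value of joint lever above 0.12 rad).
It fails at once if the puller is dropped or thrown (linear speed of puller above 0.7 m/s and contact force between the fingers and puller below 0.1 N).
It fails at once if a bystander is moved by more than 30 mm (distance of any of awl_mid, wheel_mid, tin, wax, paint, maul, buckles from where it was at the start of the episode above 0.03 m).
It also fails if it takes over 72 s, if anything falls off the work surface, if the arm or the gripper's body presses on something with over 40 N, if the wrist force passes 120 N, or if a joint passes its speed limit or range.

## Working session

There is one attempt and no reset: what is moved stays moved. The work goes in short steps, Python scripts to look and compute and a shell command to move; the robot and the scene stay as the last step left them, time stands still between calls to the robot, and variables do not carry over. Pictures are saved under pics/ and viewed, at most 14 in all, crops included, and the job is handed in when it is done.

```bash
ls; mkdir -p pics; cat > h.py <<'E'
import numpy as np, cv2
from workcell import manip, eyes, job
def K(p): return np.array([[p['fx'],0,p['cx']],[0,p['fy'],p['cy']],[0,0,1.]])
def ray(name,uv):
    p=eyes.camera_params(name); T=np.array(p['world_from_camera'])
    n=cv2.undistortPoints(np.array(uv,float).reshape(-1,1,2),K(p),np.array(p['dist'])).reshape(-1,2)
    d=np.c_[n,np.ones(len(n))]@T[:3,:3].T
    return T[:3,3],d
def onplane(name,uv,z):
    o,d=ray(name,uv); return o+d*((z-o[2])/d[:,2])[:,None]
def proj(name,X):
    p=eyes.camera_params(name); T=np.linalg.inv(np.array(p['world_from_camera']))
    r,_=cv2.Rodrigues(T[:3,:3]); return cv2.projectPoints(np.array(X,float).reshape(-1,1,3),r,T[:3,3],K(p),np.array(p['dist']))[0].reshape(-1,2)
def cloud(name,depth):
    v,u=np.mgrid[:420,:560]; o,d=ray(name,np.c_[u.ravel(),v.ravel()])
    return (o+d*depth.reshape(-1,1)).reshape(420,560,3)
def tri(uv1,uv2):
    o1,d1=ray('scene',[uv1]);o2,d2=ray('top',[uv2]);d1=d1[0]/np.linalg.norm(d1);d2=d2[0]/np.linalg.norm(d2)
    s=np.linalg.lstsq(np.c_[d1,-d2],o2-o1,rcond=None)[0]
    a=o1+s[0]*d1;b=o2+s[1]*d2; return (a+b)/2,np.linalg.norm(a-b)
E
python3 - <<'E'
from h import *
o=manip.get_obs(); print(o); 
for n in('scene','top'):
    im,d=eyes.camera(n); np.savez('pics/%s0.npz'%n,im=im,d=d); cv2.imwrite('pics/%s0.png'%n,im[:,:,::-1])
    p=eyes.camera_params(n); print(n,p)
E
```

```text
pics
{'clock': 0.0, 'joint_pos': array([ 1.21638703,  0.3328481 , -0.06465971,  1.46091483,  0.02158412,
        1.3499211 , -0.08848468]), 'joint_velocities': array([-1.06347898e-03,  1.40947787e-03,  6.44005112e-05, -7.39800061e-04,
       -1.42362750e-03,  2.57494541e-04,  9.01321601e-04]), 'tau': array([-5.37071319e-04, -6.25451016e+01,  4.81787429e-02, -3.91608238e+01,
        1.58715929e-02,  9.89404827e-03, -3.84815132e-05]), 'position': array([ 0.20345285, -0.59056691,  0.23054333]), 'ee_rot': array([ 9.86269602e-01,  1.65141710e-01, -1.46339351e-04, -6.82918444e-04]), 'ft_force': array([-0.39998675, -0.58218159, -0.12957712]), 'torque': array([-0.01393561,  0.01637462, -0.01005245]), 'grasp_force': 0.0, 'grip_width': 0.997835401078757}
scene {'fx': 415.8970790701781, 'fy': 415.8970790701781, 'cx': 276.90904084538806, 'cy': 208.71558702765302, 'dist': array([-0.0577138,  0.       ,  0.       ,  0.       ,  0.       ]), 'world_from_camera': array([[ 0.55210843,  0.54006131, -0.63522442,  1.37784426],
       [ 0.83372436, -0.36576975,  0.41366192, -0.56850089],
       [-0.00894308, -0.7579883 , -0.65220683,  1.10815977],
       [ 0.        ,  0.        ,  0.        ,  1.        ]])}
top {'fx': 483.7705484104314, 'fy': 483.7705484104314, 'cx': 278.2106150948056, 'cy': 216.4625445885209, 'dist': array([0.05539671, 0.        , 0.        , 0.        , 0.        ]), 'world_from_camera': array([[ 0.00785687, -0.99654495,  0.08268267,  0.35063288],
       [-0.99995171, -0.00734173,  0.00653259,  0.03025424],
       [-0.00590299, -0.08273001, -0.99655451,  1.53015135],
       [ 0.        ,  0.        ,  0.        ,  1.        ]])}
```

View pics/scene0.png

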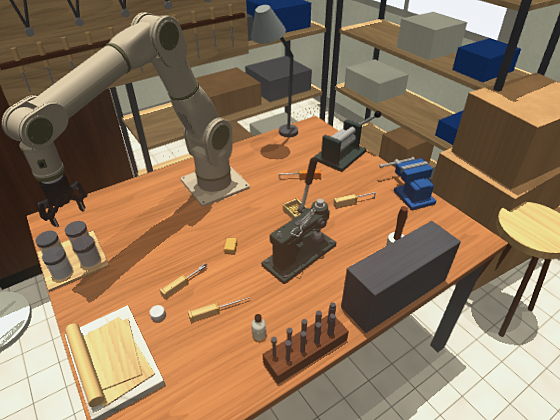

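View pics/top0.png

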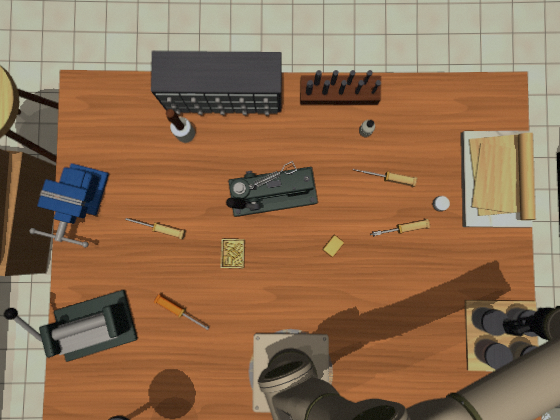

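Candidates for the puller, by top-image pixel: (400,178), (412,227), (168,230). The orange one at (182,310) is the decoy. A close crop should settle it.

```bash
python3 - <<'E'
from h import *
im=np.load('pics/top0.npz')['im'][:,:,::-1]; sc=np.load('pics/scene0.npz')['im'][:,:,::-1]
c=lambda a,x,y,w,h,W,H:cv2.resize(a[y:y+h,x:x+w],(W,H),interpolation=cv2.INTER_CUBIC)
m=np.vstack([np.hstack([c(im,345,160,80,40,400,200),c(im,360,210,80,40,400,200)]),np.hstack([c(im,118,208,80,40,400,200),c(sc,155,255,100,70,400,200)]),np.hstack([c(sc,325,180,60,30,400,200),c(im,220,155,110,66,400,200)])])
cv2.imwrite('pics/crop1.png',m)
E
```

```text
(no output)
```

View pics/crop1.png

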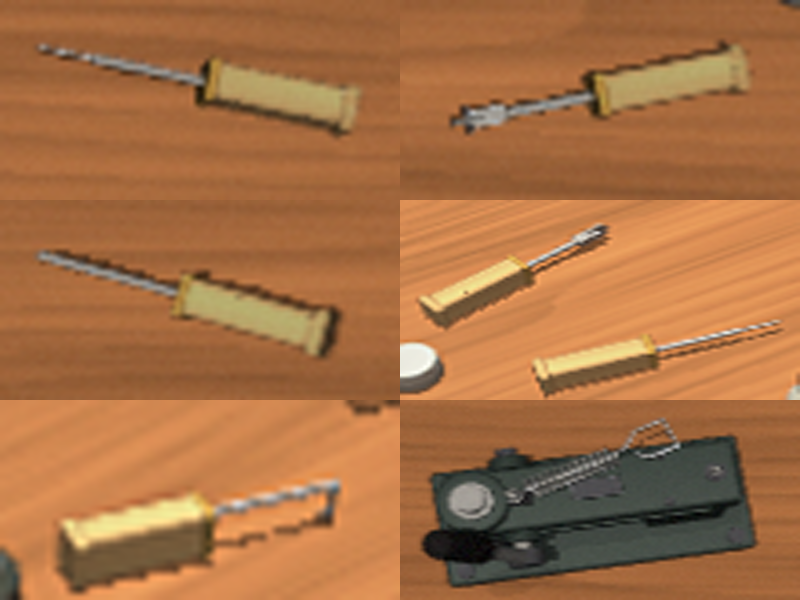

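The picture settles it. Only the tool at top (168,230), scene (352,200), has a shaft that turns down at its end (scene crop at about (335,490)). The tool at (400,178) is the awl and (412,227) is the wheel. The loop bar shows at about top (295,170) and the post at (306,179). Next I measure.

```bash
python3 - <<'E'
from h import *
D=np.load('pics/top0.npz'); im,d=D['im'],D['d']; P=cloud('top',d)
# handle: yellow-ish mask near (168,230)
hsv=cv2.cvtColor(im,cv2.COLOR_RGB2HSV)
sub=np.zeros((420,560),bool); sub[215:245,120:192]=1
m=sub&(P[...,2]>.028)&(P[...,2]<.045)
v,u=np.nonzero(m); print('handle n',m.sum())
r=cv2.minAreaRect(np.c_[u,v].astype(np.float32)); box=onplane('top',cv2.boxPoints(r),.036)
print('handle ctr',onplane('top',[r[0]],.036),r,'\n',box)
Q=P[m]; c=Q.mean(0); w,V=np.linalg.eigh(np.cov(Q[:,:2].T)); print(c,V[:,1],np.degrees(np.arctan2(*V[::-1,1])),np.median(Q[:,2]))
# shaft/steel: grey pixels
m2=sub&(hsv[...,1]<70)&(hsv[...,2]>90); v,u=np.nonzero(m2); X=onplane('top',np.c_[u,v],.026); print('steel tip',X[np.argsort(u)][:4],len(u)); l=cv2.fitLine(X[:,:2].astype(np.float32),cv2.DIST_L2,0,.01,.01).ravel(); print(l,np.degrees(np.arctan2(l[1],l[0])))
# press arm top
m3=(abs(P[...,2]-.165)<.004); m3[:150]=0;m3[225:]=0; m3[:,:215]=0;m3[:,330:]=0
v,u=np.nonzero(m3); r=cv2.minAreaRect(np.c_[u,v].astype(np.float32)); print('arm',m3.sum(),r,'\n',onplane('top',cv2.boxPoints(r),.165)); print('armz',np.median(P[m3][:,2]))
# lever, ram
for lo,hi in((.19,.215),(.28,.36)):
    m4=(P[...,2]>lo)&(P[...,2]<hi); m4[:150]=0;m4[235:]=0;m4[:,:205]=0;m4[:,330:]=0
    print(lo,m4.sum(),P[m4].mean(0),P[m4].min(0),P[m4].max(0))
big=cv2.resize(im[158:194,244:320],(760,360),interpolation=cv2.INTER_CUBIC)
S=np.load('pics/scene0.npz')['im']; b2=cv2.resize(S[215:243,276:352],(760,238+42),interpolation=cv2.INTER_CUBIC)[:238]
cv2.imwrite('pics/spr.png',np.vstack([big,b2])[:,:,::-1])
print('expect scene px of post', proj('scene',onplane('top',[[306,178.8]],.186)))
E
```

```text
handle n 279
handle ctr [[0.43850513 0.42222372 0.036     ]] ((154.3235321044922, 227.2058868408203), (59.421226501464844, 8.973817825317383), 14.03624439239502) 
 [[0.4466915  0.51412846 0.036     ]
 [0.47367764 0.50839063 0.036     ]
 [0.4303195  0.33000589 0.036     ]
 [0.40340195 0.33603385 0.036     ]]
[0.43221174 0.39106225 0.03518183] [0.25862557 0.96597765] 75.01147622386893 0.03516973671023371
steel tip [[0.46715003 0.51315542 0.026     ]
 [0.46403331 0.51304963 0.026     ]
 [0.46405555 0.50996927 0.026     ]
 [0.46407779 0.50688836 0.026     ]] 46
[0.25648463 0.9665483  0.45422772 0.47263306] 75.13842
arm 1013 ((273.5, 182.5), (36.92973327636719, 79.71172332763672), 70.34617614746094) 
 [[ 0.57137236  0.17811928  0.165     ]
 [ 0.6502406  -0.0354277   0.165     ]
 [ 0.55024306 -0.07110819  0.165     ]
 [ 0.4721538   0.14137805  0.165     ]]
armz 0.16509883665206337
0.19 98 [0.53990863 0.13088387 0.20011042] [0.48432919 0.03778192 0.19003102] [0.58373641 0.15962381 0.21101869]
0.28 151 [0.48400465 0.14815723 0.32482373] [0.4724044  0.12994563 0.28078377] [0.4983651  0.16815415 0.34956631]
expect scene px of post [[278.08712315 229.88538772]]
```

View pics/spr.png

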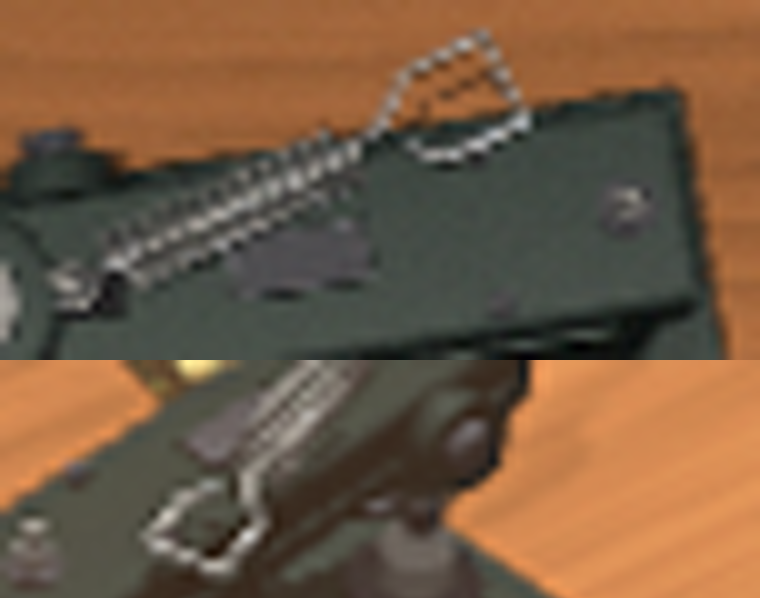

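The crop shows the post top at crop (629,202) in the top view and (33,522) in the scene view. The bar's corners are at (484,37) and (526,122) in the top view, (152,541) and (220,570) in the scene view. The spring's pin is at about (70,285). Next I compute their positions.

```bash
python3 - <<'E'
from h import *
t=lambda x,y:(244+(x+.5)/10-.5,158+(y+.5)/10-.5); s=lambda x,y:(276+(x+.5)/10-.5,215+(y-360+.5)/10-.5)
for n,a,b,z in(('post',t(629,202),s(33,522),.186),('c1',t(484,37),s(220,570),.179),('c2',t(526,122),s(152,541),.179)):
    print(n,'tri',tri(b,a),'top@z',onplane('top',[a],z).round(4),'scene@z',onplane('scene',[b],z).round(4))
print('pin',onplane('top',[t(72,283)],.18),'coil mid',onplane('top',[t(350,155)],.182))
# arm edges: front/rear: near corners
for q in((677,95),(690,300),(20,210)): print(q,onplane('top',[t(*q)],.165).round(4))
D=np.load('pics/top0.npz'); im,d=D['im'],D['d']
hsv=cv2.cvtColor(im,cv2.COLOR_RGB2HSV); sub=im[215:245,120:192]; h=hsv[215:245,120:192]
m=((h[...,0]>20)&(h[...,0]<35)&(h[...,1]>80)&(h[...,2]>110)).astype(np.uint8); m=cv2.morphologyEx(m,cv2.MORPH_OPEN,np.ones((3,3)))
v,u=np.nonzero(m); r=cv2.minAreaRect(np.c_[u+120,v+215].astype(np.float32)); print('handle',len(u),r,onplane('top',[r[0]],.036), onplane('top',cv2.boxPoints(r),.036))
E
```

```text
post tri (array([ 0.57226811, -0.03854401,  0.18520382]), np.float64(0.0017935922856904911)) top@z [[ 0.5717 -0.0393  0.186 ]] scene@z [[ 0.5734 -0.0382  0.186 ]]
c1 tri (array([0.61966099, 0.00189   , 0.18001393]), np.float64(0.0008647501827622658)) top@z [[0.6196 0.0015 0.179 ]] scene@z [[0.619  0.0029 0.179 ]]
c2 tri (array([ 0.5960523 , -0.00923759,  0.17985368]), np.float64(0.002902274261303217)) top@z [[ 0.5954 -0.0105  0.179 ]] scene@z [[ 0.596  -0.0074  0.179 ]]
pin [[0.54855613 0.11708918 0.18      ]] coil mid [[0.5851651  0.03909974 0.182     ]]
(677, 95) [[ 0.606  -0.0539  0.165 ]]
(690, 300) [[ 0.5471 -0.0578  0.165 ]]
(20, 210) [[0.5716 0.1331 0.165 ]]
handle 127 ((166.867919921875, 229.9622802734375), (24.99962043762207, 4.944979667663574), 15.945395469665527) [[0.43025033 0.38344853 0.036     ]] [[0.43324914 0.42253957 0.036     ]
 [0.44797958 0.41880228 0.036     ]
 [0.4272529  0.34430732 0.036     ]
 [0.41254493 0.34811021 0.036     ]]
```

```bash
python3 -m crank '[[[8.5,2.5,2.9,1.7,0,0,3],[8.5,2.5,2.9,1.7,0,0,3],[8.5,2.5,2.9,1.7,0,0,3],[8.5,2.5,2.9,1.7,0,0,3],[8.5,2.5,2.9,1.7,0,0,3],[8.5,2.5,2.9,1.7,0,0,3],[8.5,2.5,2.9,1.7,0,0,3],[8.5,2.5,2.9,1.7,0,0,3],[8.5,2.5,2.9,1.7,0,0,3],[8.5,2.5,2.9,1.7,0,0,3],[8.5,0.3,4,0.5,0,0,2.6],[8.5,0.3,4,0.5,0,0,2.6],[8.5,0.3,4,0.5,0,0,2.6],[8.5,0.3,4,0.5,0,0,2.6],[8.5,0.3,4,0.5,0,0,2.6],[8.5,0.3,4,0.5,0,0,2.6],[8.5,0.3,4,0.5,0,0,2.6],[8.5,0.3,4,0.5,0,0,2.6],[8.5,0.3,4,0.5,0,0,2.6],[8.5,0.3,4,0.5,0,0,2.6]]]'
```

```text
clock: 2.6
position: [0.4829, 0.1015, 0.4518]
ee_rot: [0.792, 0.61, 0.0, 0.0]
ft_force: [0.0, 0.3, -0.0]
grip_width: 0.996
grasp_force: 0.0
```

```bash
python3 -m crank '[[[8.5,-0.65,3.5,-2.5,0,0,0],[8.5,-0.65,3.5,-2.5,0,0,0],[8.5,-0.65,3.5,-2.5,0,0,0],[8.5,-0.65,3.5,-2.5,0,0,0],[8.5,-0.65,3.5,-2.5,0,0,0],[8.5,-0.65,3.5,-2.5,0,0,0],[8.5,-0.65,3.5,-2.5,0,0,0],[8.5,-0.65,3.6,-2.5,0,0,0],[6,0,0,-4,0,0,0],[6,0,0,-4,0,0,0],[6,0,0,-4,0,0,0],[6,0,0,-4,0,0,0],[6,0,0,-4,0,0,0],[6,0,0,-3,0,0,0],[6,0,0,-1.2,0,0,0],[6,0,0,0,0,0,0]]]' 60
python3 - <<'E'
from h import *
o=manip.get_obs(); print(o['position'],o['ft_force'])
for n in('scene','top'):
    im,d=eyes.camera(n); np.savez('pics/%s1.npz'%n,im=im,d=d)
    for q in ([.4305,.3825,.02],):
        u,v=proj(n,[q])[0].astype(int); 
    c=cv2.resize(im[v-30:v+30,u-40:u+40],(400,300),interpolation=cv2.INTER_CUBIC)
    a=c if n=='scene' else np.hstack([a,c])
cv2.imwrite('pics/gr.png',a[:,:,::-1])
E
```

```text
clock: 4.6
position: [0.4311, 0.3805, 0.0095]
ee_rot: [0.793, 0.609, -0.0, -0.0]
ft_force: [-0.0, -0.1, 0.7]
grip_width: 0.698
grasp_force: 0.0
[0.43107136 0.38050113 0.00947664] [-0.03532367 -0.06436574  0.70074804]
```

View pics/gr.png

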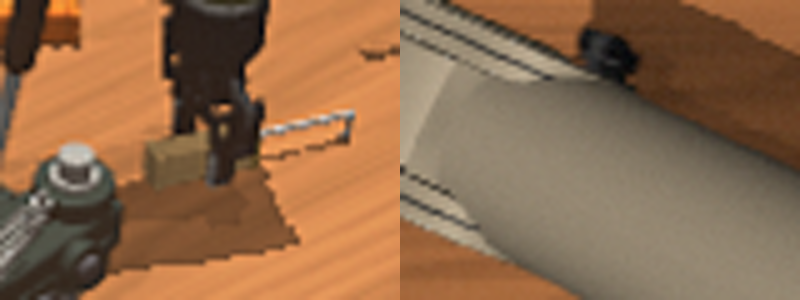

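The fingers straddle the handle (scene crop at about (220,140)), and the arm hides the top view. I'll close and lift.

```bash
python3 -m crank '[[[1,0,0,0,0,0,0],[1,0,0,0,0,0,0],[1,0,0,0,0,0,0],[1,0,0,0,0,0,0],[1,0,0,0,0,0,0],[1,0,0,0.5,0,0,0],[1,0,0,1,0,0,0],[1,0,0,2,0,0,0],[1,0,0,3,0,0,0],[1,0,0,3,0,0,0],[1,0,0,3,0,0,0],[1,0,0,3,0,0,0],[1,0,0,3,0,0,0],[1,0,0,3,0,0,0],[1,0,0,3,0,0,0],[1,0,0,3,0,0,0],[1,0,0,3,0,0,0],[1,0,0,3,0,0,0],[1,0,0,3,0,0,0],[1,0,0,3,0,0,0]]]' 80
```

```text
clock: 7.2
position: [0.4307, 0.38, 0.4067]
ee_rot: [0.793, 0.609, 0.001, 0.0]
ft_force: [0.7, 0.7, -1.1]
grip_width: 0.266
grasp_force: 78.4
```

```bash
python3 -m crank '[[[1,0.5,-1.2,1,0,0,1],[1,1,-3,1,0,0,2],[1,1.56,-4.2,0,0,0,2],[1,1.56,-4.2,0,0,0,2],[1,1.56,-4.2,0,0,0,2],[1,1.56,-4.2,0,0,0,2],[1,1.56,-4.2,0,0,0,2],[1,1.56,-4.2,0,0,0,2],[1,1.56,-4.2,0,0,0,2],[1,1.56,-4.2,0,0,0,2],[1,1.56,-4.2,0,0,0,2],[1,1.56,-4.2,0,0,0,2],[1,1.1,-3.1,-1,0,0,0.7],[1,0.5,-1.4,-2,0,0,0],[1,0,0,-4,0,0,0],[1,0,0,-4,0,0,0],[1,0,0,-3,0,0,0],[1,0,0,-2,0,0,0],[1,0,0,-1.5,0,0,0],[1,0,0,0,0,0,0]]]'
python3 - <<'E'
from h import *
o=manip.get_obs(); print(o['position'],o['ee_rot'],2*np.degrees(np.arctan2(o['ee_rot'][1],o['ee_rot'][0])))
a=[]
for n in('scene','top'):
    im,d=eyes.camera(n); np.savez('pics/%s2.npz'%n,im=im,d=d)
    u,v=proj(n,[.595,.0,.2])[0].astype(int); print(n,u,v)
    a.append(cv2.resize(im[v-30:v+30,u-40:u+40],(400,300),interpolation=cv2.INTER_CUBIC))
cv2.imwrite('pics/hov.png',np.hstack(a)[:,:,::-1])
E
```

```text
clock: 9.7
position: [0.618, -0.1263, 0.2486]
ee_rot: [0.651, 0.759, -0.0, -0.001]
ft_force: [0.1, 0.0, -0.9]
grip_width: 0.265
grasp_force: 78.6
[ 0.61795313 -0.12629922  0.24859219] [ 6.51110094e-01  7.58982945e-01 -2.57699188e-04 -6.83878974e-04] 98.74927254817584
scene 292 226
top 292 168
```

View pics/hov.png

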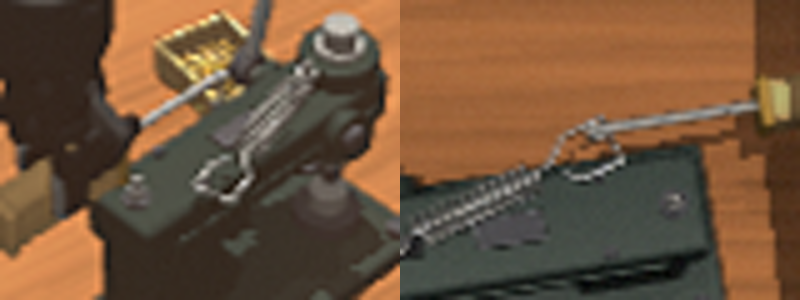

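The hook hangs above the loop: shaft tip at top crop (592,126) and scene crop (228,72), loop bar at the top crop's (600–625,120–160). I'll compare it with the prediction.

```bash
python3 - <<'E'
from h import *
o=manip.get_obs(); t=o['position']; a=np.radians(98.75); d=np.array([np.cos(a),np.sin(a),0])
for L in(50,100,139): print(L,[proj(n,[t+d*L*1e-3+[0,0,.0165]])[0].round(1) for n in('top','scene')])
# shaft pixels in top
im=np.load('pics/top2.npz')['im'];hsv=cv2.cvtColor(im,cv2.COLOR_RGB2HSV)
for n,(y0,y1,x0,x1) in(('top',(155,175,286,325)),('scene',(200,224,277,303))):
    D=np.load('pics/%s2.npz'%n); P=cloud(n,D['d'])[y0:y1,x0:x1]; h=cv2.cvtColor(D['im'],cv2.COLOR_RGB2HSV)[y0:y1,x0:x1]
    m=(P[...,2]>.245)&(P[...,2]<.285)&(h[...,1]<80); v,u=np.nonzero(m); X=onplane(n,np.c_[u+x0,v+y0],t[2]+.0165)
    l=cv2.fitLine(X[:,:2].astype(np.float32),2,0,.01,.01).ravel(); k=np.argmax(X[:,1]); print(n,len(u),'yaw',np.degrees(np.arctan2(l[1],l[0]))%180,'medz',np.median(P[m][:,2]),'end px',u.min()+x0,u.max()+x0,v.min()+y0,'end',X[k])
    along=(X-t)@d; perp=(X-t)@np.array([-d[1],d[0],0]); print('along max',along.max(),'perp mean',perp.mean(), 'perp far',perp[along>.1].mean())
    h2=P[(P[...,2]>.2)&(P[...,2]<.285)&(h[...,1]<80)]; print(h2[np.argsort(h2[:,1])[-6:]].round(4))
E
```

```text
50 [array([322.4, 158. ]), array([274.9, 223.5])]
100 [array([303.7, 160.8]), array([287.1, 215.9])]
139 [array([289.1, 162.9]), array([296.3, 210.2])]
top 68 yaw 99.61668 medz 0.2678202896534366 end px 289 323 158 end [0.59476725 0.0111202  0.26669703]
along max 0.1397035811811731 perp mean 0.0021650227701247985 perp far 0.0024989401031697595
[[0.5982 0.0058 0.2631]
 [0.5943 0.0059 0.2691]
 [0.5944 0.0083 0.2548]
 [0.5974 0.0085 0.2671]
 [0.5941 0.0085 0.2703]
 [0.5955 0.0111 0.2631]]
scene 37 yaw 98.5562 medz 0.2665425266588254 end px 280 296 210 end [0.59644239 0.01067713 0.26669703]
along max 0.13901084151820733 perp mean 0.00041355696645038785 perp far 0.00020215863590368423
[[0.5994 0.0047 0.2676]
 [0.5946 0.0082 0.2666]
 [0.5952 0.0084 0.2421]
 [0.5942 0.0087 0.2578]
 [0.5951 0.0117 0.2652]
 [0.5938 0.0127 0.2597]]
```

```bash
python3 -m crank '[[[1,0,0,-1,0,0,0],[1,0,0,-1,0,0,0],[1,0,0,-1,0,0,0],[1,0,0,-1,0,0,0],[1,0,0,-0.8,0,0,0],[1,0,0,-0.6,0,0,0],[1,0,0,-0.6,0,0,0],[1,0,0,-0.5,0,0,0],[1,0,0,-0.4,0,0,0],[1,0,0,-0.35,0,0,0],[1,0,0,0,0,0,0],[1,0,0,0,0,0,0]]]'
cat > look.py <<'E'
from h import *
import sys
k=sys.argv[1]; a=[]
o=manip.get_obs(); print(o['position'],o['ft_force'])
for n in('scene','top'):
    im,d=eyes.camera(n); np.savez('pics/%s%s.npz'%(n,k),im=im,d=d)
    u,v=proj(n,[.588,-.01,.18])[0].astype(int); print(n,u-20,v-20)
    a.append(cv2.resize(im[v-20:v+20,u-20:u+20],(400,400),interpolation=cv2.INTER_CUBIC))
cv2.imwrite('pics/l%s.png'%k,np.hstack(a)[:,:,::-1])
E
python3 look.py 3
```

```text
clock: 11.3
position: [0.6187, -0.1269, 0.1771]
ee_rot: [0.651, 0.759, 0.0, 0.0]
ft_force: [0.4, -0.3, -1.5]
grip_width: 0.266
grasp_force: 78.6
[ 0.61872858 -0.12691097  0.17705039] [ 0.39516713 -0.34018827 -1.46978019]
scene 268 211
top 275 152
```

View pics/l3.png

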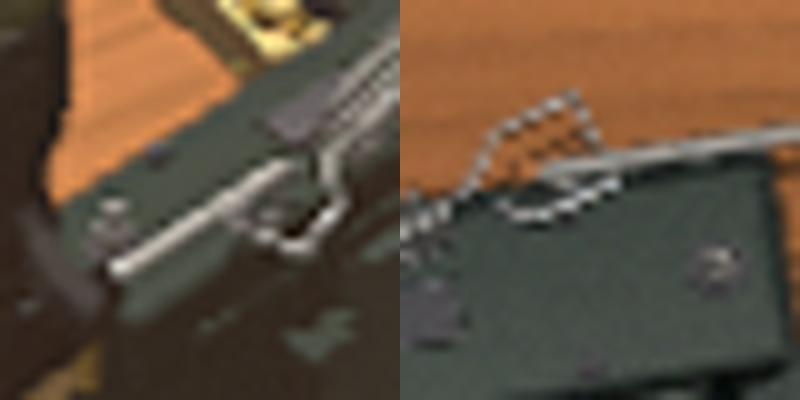

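The hook is inside the loop on the robot side: in the top crop the shaft tip is at (543,167) and the bar's ends are at (575,93) and (615,183). I'll lower it a touch and draw out gently.

```bash
python3 -m crank '[[[1,0,0,-0.12,0,0,0],[1,0.1,-0.2,0,0,0,0],[1,0.1,-0.2,0,0,0,0],[1,0.1,-0.2,0,0,0,0],[1,0.1,-0.2,0,0,0,0],[1,0.1,-0.2,0,0,0,0],[1,0.1,-0.2,0,0,0,0],[1,0.1,-0.2,0,0,0,0],[1,0.1,-0.2,0,0,0,0],[1,0,0,0,0,0,0]]]'; python3 -m crank '[[[1,0.1,-0.2,0,0,0,0],[1,0.1,-0.2,0,0,0,0],[1,0,0,0,0,0,0],[1,0,0,0,0,0,0]]]'
```

```text
clock: 12.65
position: [0.6265, -0.1426, 0.1755]
ee_rot: [0.651, 0.759, 0.0, -0.0]
ft_force: [-1.4, 2.5, -2.3]
grip_width: 0.265
grasp_force: 78.5
clock: 13.15
position: [0.6286, -0.1467, 0.1756]
ee_rot: [0.651, 0.759, 0.0, -0.0]
ft_force: [-1.4, 4.1, -1.3]
grip_width: 0.271
grasp_force: 78.5
```

```bash
python3 -m crank '[[[1,0,0,0.4,0,0,0],[1,0,0,0.4,0,0,0],[1,0,0,0.4,0,0,0],[1,0,0,0.4,0,0,0],[1,0,0,0.4,0,0,0],[1,0,0,0.4,0,0,0],[1,0,0,0,0,0,0],[1,-0.4,-0.14,0,0,0,0],[1,-0.4,-0.14,0,0,0,0],[1,-0.4,-0.14,0,0,0,0],[1,-0.4,-0.14,0,0,0,0],[1,-0.4,-0.14,0,0,0,0],[1,-0.4,-0.14,0,0,0,0],[1,-0.4,-0.14,0,0,0,0],[1,-0.4,-0.14,0,0,0,0],[1,-0.4,-0.14,0,0,0,0],[1,-0.4,-0.14,0,0,0,0],[1,-0.4,-0.14,0,0,0,0],[1,0,0,0,0,0,0]]]'; python3 look.py 4
```

```text
clock: 15.52
position: [0.5843, -0.1625, 0.1997]
ee_rot: [0.651, 0.759, -0.0, 0.0]
ft_force: [-0.2, 4.4, -2.5]
grip_width: 0.268
grasp_force: 78.4
[ 0.58434679 -0.16249197  0.19967632] [-0.16350514  4.40501314 -2.53448828]
scene 268 211
top 275 152
```

View pics/l4.png

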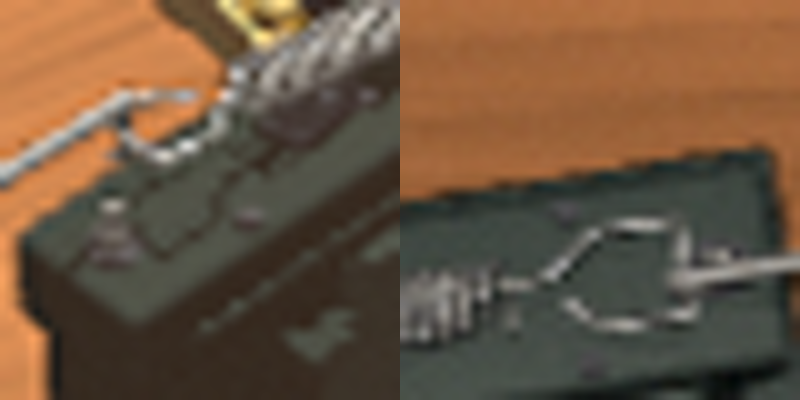

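The loop is up and the hook sits about 4 mm towards the robot side of the bar's middle: top crop, bar (680,228)–(695,315), hook at (680,283). The post at about (714,260) has room beside it, so I'll draw out past it.

```bash
python3 -m crank '[[[1,0.03,-0.2,0,0,0,0],[1,0.03,-0.2,0,0,0,0],[1,0.03,-0.2,0,0,0,0],[1,0.03,-0.2,0,0,0,0],[1,0.03,-0.2,0,0,0,0],[1,0.03,-0.2,0,0,0,0],[1,0.03,-0.2,0,0,0,0],[1,0.03,-0.2,0,0,0,0],[1,0,0,0,0,0,0],[1,0,0,0,0,0,0]]]'; python3 look.py 5
```

```text
clock: 16.88
position: [0.5871, -0.1769, 0.1994]
ee_rot: [0.651, 0.759, 0.001, -0.001]
ft_force: [-0.3, 7.8, -3.1]
grip_width: 0.266
grasp_force: 78.3
[ 0.58711143 -0.176944    0.19942085] [-0.30649125  7.769747   -3.08136323]
scene 268 211
top 275 152
```

View pics/l5.png

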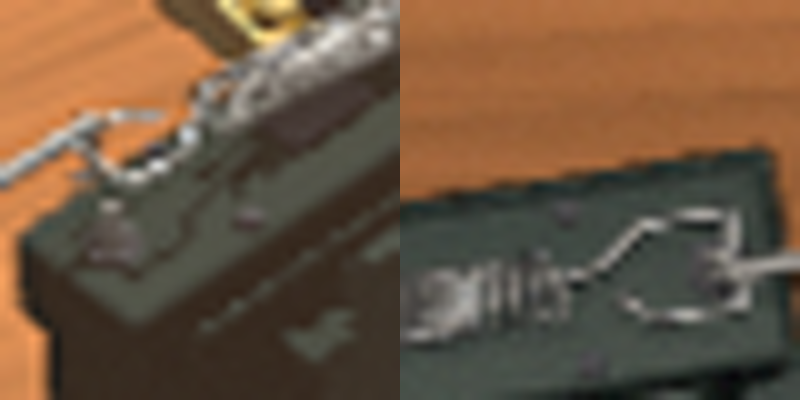

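The bar is about 7 mm behind the post axis in the top crop (bar column 741, post 713). I'll add 2 mm and lower stepwise.

```bash
python3 -m crank '[[[1,0.03,-0.2,0,0,0,0],[1,0,0,-0.2,0,0,0],[1,0,0,-0.2,0,0,0],[1,0,0,-0.2,0,0,0],[1,0,0,-0.2,0,0,0],[1,0,0,-0.2,0,0,0],[1,0,0,0,0,0,0],[1,0,0,0,0,0,0]]]'; python3 -m crank '[[[1,0,0,-0.2,0,0,0],[1,0,0,-0.2,0,0,0],[1,0,0,-0.2,0,0,0],[1,0,0,-0.2,0,0,0],[1,0,0,0,0,0,0],[1,0,0,0,0,0,0]]]';python3 -m crank '[[[1,0,0,-0.2,0,0,0],[1,0,0,-0.2,0,0,0],[1,0,0,0,0,0,0],[1,0,0,0,0,0,0]]]';python3 look.py 6
```

```text
clock: 17.98
position: [0.5875, -0.1788, 0.1895]
ee_rot: [0.651, 0.759, 0.001, -0.001]
ft_force: [-1.1, 7.4, -3.0]
grip_width: 0.264
grasp_force: 78.4
clock: 18.73
position: [0.5875, -0.1788, 0.1815]
ee_rot: [0.651, 0.759, 0.001, -0.001]
ft_force: [-0.5, 8.7, -1.6]
grip_width: 0.265
grasp_force: 78.4
clock: 19.23
position: [0.5875, -0.1788, 0.1776]
ee_rot: [0.651, 0.759, 0.001, -0.001]
ft_force: [-0.9, 8.5, -2.3]
grip_width: 0.268
grasp_force: 78.4
[ 0.58750638 -0.17884443  0.17756034] [-0.87880324  8.51613789 -2.30682789]
scene 268 211
top 275 152
```

View pics/l6.png

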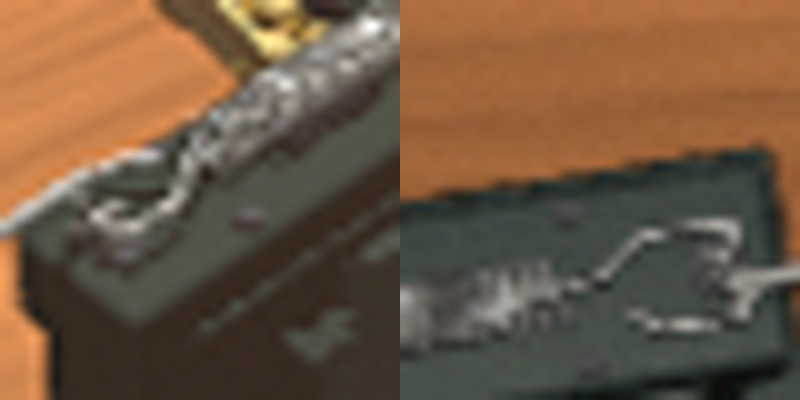

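In the scene crop the post top (110,207) shows inside the loop, with the bar at (90–130,220). At 8.8 N the bar is just behind the neck. Next I go down the last 2 mm and ease forward.

```bash
python3 -m crank '[[[1,0,0,-0.2,0,0,0],[1,0,0,0,0,0,0],[1,-0.01,0.06,0,0,0,0],[1,-0.01,0.06,0,0,0,0],[1,-0.01,0.06,0,0,0,0],[1,-0.01,0.06,0,0,0,0],[1,0,0,0,0,0,0]]]';python3 -m crank '[[[1,-0.01,0.06,0,0,0,0],[1,-0.01,0.06,0,0,0,0],[1,-0.01,0.06,0,0,0,0],[1,-0.01,0.06,0,0,0,0],[1,-0.01,0.06,0,0,0,0],[1,0,0,0,0,0,0]]]'
```

```text
clock: 20.2
position: [0.5871, -0.178, 0.1757]
ee_rot: [0.651, 0.759, 0.0, 0.0]
ft_force: [0.1, 4.9, -0.6]
grip_width: 0.264
grasp_force: 78.5
clock: 20.95
position: [0.5864, -0.175, 0.1756]
ee_rot: [0.651, 0.759, -0.0, 0.0]
ft_force: [-0.7, 0.2, -0.9]
grip_width: 0.263
grasp_force: 78.6
```

The post carries the load. I'll move the hook forward clear of the bar, then lift it out.

```bash
python3 -m crank '[[[1,-0.03,0.2,0,0,0,0],[1,-0.03,0.2,0,0,0,0],[1,-0.03,0.2,0,0,0,0],[1,-0.03,0.2,0,0,0,0],[1,-0.02,0.1,0,0,0,0],[1,0,0,0,0,0,0],[1,0,0,0.15,0,0,0],[1,0,0,0.2,0,0,0],[1,0,0,0.2,0,0,0],[1,0,0,0,0,0,0]]]'; python3 -m crank '[[[1,0,0,0.2,0,0,0],[1,0,0,0.2,0,0,0],[1,0,0,0.2,0,0,0],[1,0,0,0.2,0,0,0],[1,0,0,0.3,0,0,0],[1,0,0,0.5,0,0,0],[1,0,0,1,0,0,0],[1,0,0,1.5,0,0,0],[1,0,0,1.5,0,0,0],[1,0,0,0,0,0,0],[1,0,0,0,0,0,0]]]'; python3 look.py 7
```

```text
clock: 22.2
position: [0.5851, -0.166, 0.1814]
ee_rot: [0.651, 0.759, 0.0, 0.0]
ft_force: [-0.2, 0.4, -1.0]
grip_width: 0.266
grasp_force: 78.6
clock: 23.58
position: [0.5849, -0.1659, 0.2369]
ee_rot: [0.651, 0.759, -0.0, -0.0]
ft_force: [0.4, 0.3, -0.8]
grip_width: 0.267
grasp_force: 78.6
[ 0.58488763 -0.16594239  0.23690665] [ 0.35869379  0.29396385 -0.8264486 ]
scene 268 211
top 275 152
```

View pics/l7.png

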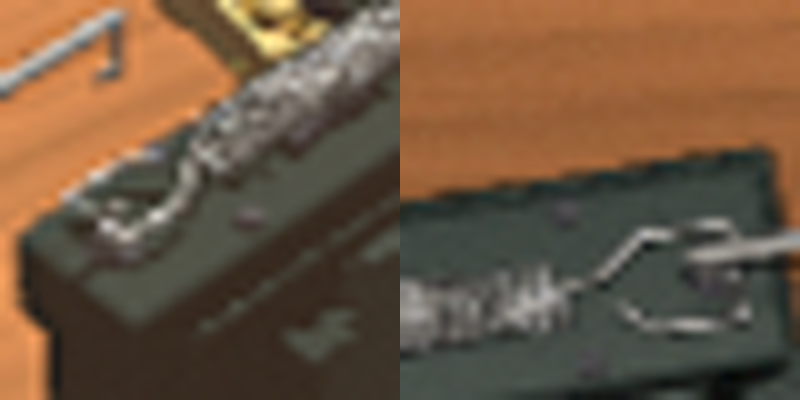

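The spring is stretched and looped round the post (scene crop (90–130,225)), and the hook is free at (112,70). I'll take the puller back to its place.

```bash
python3 -m crank '[[[1,0,0,2.5,0,0,0],[1,0,0,4,0,0,0],[1,0,0,4,0,0,0],[1,0,0,4,0,0,0],[1,0,0,3,0,0,0],[1,-0.6,2.1,1,0,0,0],[1,-1.18,4.2,0,0,0,-1.8],[1,-1.18,4.2,0,0,0,-1.8],[1,-1.18,4.2,0,0,0,-1.8],[1,-1.18,4.2,0,0,0,-1.8],[1,-1.18,4.2,0,0,0,-1.8],[1,-1.18,4.2,0,0,0,-1.8],[1,-1.18,4.2,0,0,0,-1.8],[1,-1.18,4.2,0,0,0,-1.8],[1,-1.18,4.2,0,0,0,-1.8],[1,-1.18,4.2,0,0,0,-1.8],[1,-1.18,4.2,0,0,0,-1.8],[1,-1.18,4.2,0,0,0,-1.8],[1,-0.6,2.1,0,0,0,-1.8],[1,0,0,0,0,0,0]]]'; python3 -m crank '[[[1,0,0,-3,0,0,0],[1,0,0,-4,0,0,0],[1,0,0,-4,0,0,0],[1,0,0,-4,0,0,0],[1,0,0,-4,0,0,0],[1,0,0,-4,0,0,0],[1,0,0,-4,0,0,0],[1,0,0,-4,0,0,0],[1,0,0,-3,0,0,0],[1,0,0,-2,0,0,0],[1,0,0,-1.5,0,0,0],[1,0,0,0,0,0,0]]]'
```

```text
clock: 26.18
position: [0.4289, 0.3821, 0.421]
ee_rot: [0.79, 0.613, -0.001, -0.0]
ft_force: [-0.2, 0.0, -1.3]
grip_width: 0.266
grasp_force: 78.6
clock: 27.68
position: [0.4312, 0.3796, 0.0466]
ee_rot: [0.792, 0.611, -0.0, 0.0]
ft_force: [0.2, -1.0, -1.0]
grip_width: 0.262
grasp_force: 78.7
```

```bash
python3 -m crank '[[[1,0,0,-1.5,0,0,0],[1,0,0,-1,0,0,0],[1,0,0,-0.5,0,0,0],[1,0,0,-0.3,0,0,0],[1,0,0,-0.2,0,0,0],[1,0,0,-0.1,0,0,0],[1,0,0,0,0,0,0]]]'; python3 -m crank '[[[1,0,0,-0.06,0,0,0],[1,0,0,-0.05,0,0,0],[1,0,0,0,0,0,0]]]'
```

```text
clock: 28.55
position: [0.4315, 0.3801, 0.0112]
ee_rot: [0.792, 0.611, 0.0, 0.0]
ft_force: [0.6, 0.7, -2.0]
grip_width: 0.264
grasp_force: 78.6
clock: 28.92
position: [0.4315, 0.3801, 0.0104]
ee_rot: [0.792, 0.611, 0.0, 0.0]
ft_force: [-2.0, -2.0, 5.0]
grip_width: 0.263
grasp_force: 79.5
```

Contact with the bench is 5 N. I'll open slowly and rise.

```bash
python3 -m crank '[[[2.6,0,0,0,0,0,0],[3,0,0,0,0,0,0],[4,0,0,0,0,0,0],[5,0,0,0,0,0,0],[5.5,0,0,0,0,0,0],[5.5,0,0,0,0,0,0],[5.5,0,0,1,0,0,0],[5.5,0,0,2,0,0,0],[5.5,0,0,3,0,0,0],[5.5,0,0,4,0,0,0],[5.5,0,0,4,0,0,0],[5.5,0,0,4,0,0,0],[5.5,0,0,4,0,0,0],[5.5,0,0,4,0,0,0],[5.5,0,0,4,0,0,0],[5.5,0,0,0,0,0,0]]]' 20
python3 - <<'E'
from h import *
im,d=eyes.camera('scene'); cv2.imwrite('pics/fin.png',cv2.resize(im[150:290,230:420],(760,560),interpolation=cv2.INTER_CUBIC)[:,:,::-1])
E
```

```text
clock: 30.92
position: [0.4314, 0.3815, 0.3145]
ee_rot: [0.791, 0.611, 0.003, -0.0]
ft_force: [-0.0, -0.1, -0.9]
grip_width: 0.642
grasp_force: 0.0
```

View pics/fin.png

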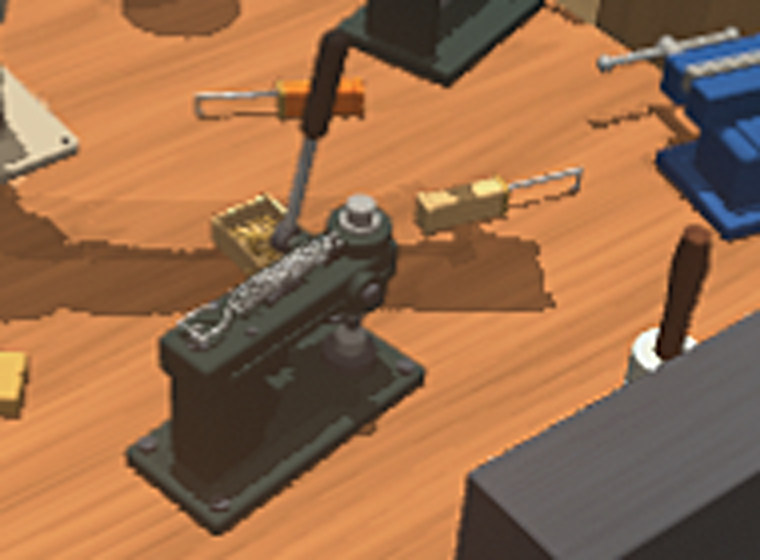

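The puller lies flat at (500,200), the spring is on the post at (205,335), and the lever still stands upright.

```bash
python3 -c "
from workcell import job
print(job.hand_in())"
```

```text
the job is handed in; nothing more can be done
None
```

The spring's loop is on the post and carrying the load, the puller lies flat back in its original place, and I handed the job in at about 31 s; the hand-in returned no verdict.

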